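# Clamp a bar in the sliding jig and bring it to the height gauge

## Task

Draw the jig's sliding jaw fully back, gently lay the longer of the two grooved aluminium bars lengthwise and centred on the bed between the jaws, groove up, and slide the jaw forward until the bar sits snug against both jaws. Then push the loaded sled along its rails until the white line on its fixed jaw is in line with the scriber of the height gauge. Leave the shorter bar and the tools where they are.

Things in the scene. Friction and masses are not known exactly. Their poses are not given: they have to be found in the camera images.
- slide_base: Dark steel fixed base on the bench, 200 x 420 x 10 mm, with two steel rails along its y axis and a 35 mm high end block at each end (170 mm wide). Origin: centre of its underside; x points away from the robot to the fixed-jaw side, y along the rails. The base stands in a different place and yaw (up to 0.2 rad) each time.
- sled (a joint): Travel of the sled along the base's +y, 0 to 0.28 m; stiff (about 4 N), stays where it is left. At 0 the sled's centre is at y = -0.14 m of the base. It starts near 0.
- sled_bed (a point): Centre of the top face of the sled's flat bed, 47 mm above the bench; axes as the base (x from the sliding jaw to the fixed jaw, y along the rails, z up). The grey painted sled is 220 mm (x) x 110 mm (y). Dark fixed jaw: 70 mm wide (y), 20 mm thick, 30 mm high, its clamping face at x = +75 mm. Two thin dark track lines run along x, 12 mm either side of the middle.
- sled_line (a point): White line, 5 mm wide, along x on top of the fixed jaw, in the sled's middle (y = 0 of the bed), at x = +85 mm and 30 mm above the bed; this point is its middle.
- jaw (a joint): Position of the sliding jaw: 0 = gap between the jaws 60 mm, growing as the jaw is drawn back (to -x of the bed, towards the robot) to 0.09 m = gap 150 mm, its stop. Gap = 60 mm + value. Friction about 2.5 N; stays where it is left. It starts with a gap too small for the long bar.
- jaw_grip (a point): Point on the axis of the black grip post of the sliding jaw, 65 mm above the bed, 15 mm behind the jaw's clamping face. The post is 24 x 24 mm, its top 84 mm above the bed, on a bright steel jaw 30 mm thick (x), 70 mm wide (y), 29 mm high.
- gauge: Fixed steel height gauge beyond the sled's far side, at the marking station: 60 x 80 x 25 mm foot, 235 mm column, with a scriber pointing to its -x (towards the rails) in its y = 0 plane. Axes parallel to the base's. Origin: on the underside, 20 mm nearer the rails than the foot's centre. Where it stands along the rails changes.
- scriber_tip (a point): Tip of the gauge's scriber, 104 mm above the bench, just beyond the fixed jaw. The sled passes beneath it.
- long_bar: Loose bar of bare aluminium, 110 x 40 x 40 mm, about 0.4 kg, with a groove 12 mm wide and 12 mm deep along its top. Origin: centre of its underside; x along its length, z up. The two bars may swap places.
- short_bar: Bystander: the same bar but 70 mm long. Origin: centre of its underside; x along its length.
- oiler: Bystander: upright white plastic oil bottle with a thin spout, 64 mm across, 180 mm high. Origin: centre of its underside.
- square: Bystander: steel engineer's square lying flat, stock 100 x 18 x 18 mm along x, blade 140 mm along +y. Origin: under the stock's centre.
- file: Bystander: flat steel file 200 mm with a wooden handle 110 mm, lying on the bench. Origin: on the bench near the joint of handle and blade, x along it.
There are look-alikes about, which are no part of the job. Leave any orange look-alike of the long_bar alone. Leave any purple look-alike of the gauge alone.

How it is judged:
On the way, in this order (a step that is already met when the one before it is completed fails the run):
1. the sliding jaw is drawn fully back (within 10 mm of its stop) (value of joint jaw above 0.08 m), for 0.1 s.
2. the long bar lies on the bed between the jaws, lengthwise, groove up, within 12 mm of the middle and 0.12 rad of square, let go (x of long_bar in the frame of sled_bed between -0.023 and 0.0245 m and y of long_bar in the frame of sled_bed between -0.012 and 0.012 m and z of long_bar in the frame of sled_bed between -0.004 and 0.004 m and angle between the x axis of long_bar and the x axis of sled_bed, either way round below 0.12 rad and angle between long_bar's own z axis and vertical below 0.08 rad and contact force between the fingers and long_bar below 0.3 N and linear speed of long_bar below 0.03 m/s), for 0.2 s.
3. the sliding jaw is slid forward and the bar sits against both jaws (no more than 3.5 mm of play in all) (x of long_bar in the frame of sled_bed between 0.0155 and 0.0245 m and y of long_bar in the frame of sled_bed between -0.012 and 0.012 m and z of long_bar in the frame of sled_bed between -0.004 and 0.004 m and angle between the x axis of long_bar and the x axis of sled_bed, either way round below 0.12 rad and angle between long_bar's own z axis and vertical below 0.08 rad and value of joint jaw below 0.0535 m), for 0.2 s.
4. the sled with the clamped bar stands at the height gauge, its white line within 6 mm of the scriber's line (all of step 3 and y of sled_line in the frame of gauge between -0.006 and 0.006 m), for 0.2 s.
At the end, for the whole second after the job is handed in: The long bar lies at rest on the sled's bed, groove up, lengthwise (within 0.12 rad), within 12 mm of the middle line, with the sliding jaw forward and at most 3.5 mm of play between bar and jaws, and the sled's white line is within 6 mm of the scriber's line along the rails (all of step 4 and contact force between the fingers and long_bar below 0.3 N and linear speed of long_bar below 0.02 m/s); the robot touches nothing.
It fails at once if the long bar is dropped or thrown (moves faster than 0.6 m/s untouched by the fingers) (linear speed of long_bar above 0.6 m/s and contact force between the fingers and long_bar below 0.1 N).
It fails at once if the short bar, the square, the file or the oil bottle is moved by more than 25 mm (distance of any of short_bar, square, file, oiler from where it was at the start of the episode above 0.025 m).
It fails at once if the oil bottle is tipped (angle between oiler's own z axis and vertical above 0.3 rad).
It also fails if it takes over 64 s, if anything falls off the work surface, if the arm or the gripper's body presses on something with over 40 N, if the wrist force passes 120 N, or if a joint passes its speed limit or range.

## Robot

A 7-joint arm with a two-finger parallel gripper is mounted at the origin on the work surface. World frame = base frame: x ahead of the robot, y to its left, z up, the work surface at z = 0. Lengths are in m, angles in rad, forces in N, time in s.
With the tool pointing down it reaches from about 0.425 to 0.825 m from the base axis. Payload 3.6 kg.
Tool frame: the origin (TCP) lies on the centre line of the jaws, within the pads' length; the fingertips stand ctrl.tips_ahead ahead of it and the grasp point (between the pads) lies 8 mm behind it (ctrl.tips_ahead is the distance from the TCP to the fingertips, in m); z points along the fingers, y is the line along which they close (so a half turn about z gives the same grasp; the last joint's range is limited). The gripper opens to 85 mm and grips with 20 to 120 N. Pads are 22 mm wide; open, the fingers measure 114 mm over their backs; the gripper's body (76 mm by 85 mm) begins 54 mm behind the grasp point. The pads swing forward as they close: fully open they stand 13 mm farther back than shut.
Start: joints at [-1.341, 0.615, -0.013, 1.423, 0.008, 1.103, -0.04], TCP at [0.165, 0.629, 0.242] pointing down, gripper open.
Joint ranges: [-3.12, 3.12], [-0.3, 2.06], [-1.34, 1.32], [0.26, 2.42], [-1.36, 4.5], [0.01, 1.98], [-2.84, 2.84]. Speed limits (rad/s): [2.79, 2.79, 3.14, 3.14, 3.14, 3.14, 3.14].

## Interface

Orientations are given as [roll, pitch, yaw] about the fixed x, y, z axes, in that order (R = Rz(yaw) Ry(pitch) Rx(roll)).
In Python, from rig import monitor, viewer, job_done, trace, ctrl gives the robot as it stands.
- The arm moves only by the tool send_rows, never from a script. Its argument "increments" is a list of rows, each a list of 7 numbers: the shift along the tool's x, y, z in mm, then the turn, a rotation vector about the tool's x, y, z in rad, then the closure, from -1 (fully open) to 1 (shut). In form: [[tx, ty, tz, ax, ay, az, gripper], ...]. A call has 1 to 10 rows; each row shifts and turns the commanded pose from where the row before left it, along the tool's axes as they then stand; what a row does not reach is not made up. A row lasts 1/10 s, in which the tool goes at most 50 mm and 8.59 degrees, less where a joint would pass 70% of its speed; a pose out of reach is approached as far as the arm can. A call with a gripper value outside its range is refused whole. The fingers move at their own pace and stop on an object; "grip_force" is the grip in N (left out, the last holds). Time passes only in rows, so rows that do not move let the fingers close. It gives the time, the measured TCP pose, the force, the opening and the grip force at its end, in the units of the state.
- monitor.get_state(): the state, without advancing time (a new reading comes with each control period).
- viewer.snapshot(name): name is "scene" or "top"; returns (picture, depth): 384x512x3 uint8, red, green, blue; 384x512 float32, m along the optical axis (not along the pixel's ray), 0 where there is no reading.
- viewer.camera_info(name): a dict with "fovy" (degrees; the focal length in pixels is half the picture's height over the tangent of half this angle, whatever the lens; pixels are square), "cx", "cy" (the principal point, pixels), "world_from_camera" (4x4, takes a point from camera to world coordinates). Camera axes: x right, y up, looking along -z (the intrinsics and any distortion apply to the point x, -y, -z); pixel columns grow to the right and rows downward; lengths in m; the calibration is good to about 2 mm. A picture is of the moment at which its call begins. camera_info takes no time and is no camera call.
- job_done(): hands the job in; it is judged then, once.
Trained networks look in the newest picture that a camera, given by its name, has taken for a name from the list of things; names that differ only in an ending like _2 or _b are one class to them, and where a whole thing is asked for, a point or a joint stands for the part that bears it (a point fixed in the world has none). Each returns a list of dicts, best first, with "conf" (0 to 1); they miss things now and then, are a little off and sometimes report something else, mostly with a low value. They report only what shows in the picture. A call takes as long as a camera call. They do not tell look-alikes from the thing itself.
- trace(target, camera): "mask" (384x512 bool, what is visible of it) and "box" ([left, top, right, bottom] in pixels, round what is visible of it).
The state is a dict: "time": time; "joint_pos": joint angles; "joint_vel": joint speeds; "tau": joint torques, N m; "tool_pos": TCP position; "tool_rot": TCP orientation; "contact_force": force on the tool from outside, world axes, zero at the start; "torque": the same for the moment, N m; "gripper_width": finger opening in m; "grasp_force": force on a finger pad.
Only numpy, scipy, OpenCV 4.12 (cv2) and the standard library are available. Lean on these libraries where they do the work, as an engineer would, in place of code of your own. Each camera call takes 0.05 s, during which the arm holds its last target. There are 200 camera calls.

## Working session

There is one attempt and no reset: what is moved stays moved. The work goes in short steps, Python scripts to look and compute and a tool call to move; the robot and the scene stay as the last step left them, time stands still between calls to the robot, and variables do not carry over. Pictures are saved under pics/ and viewed, at most 10 in all, crops included, and the job is handed in when it is done.

Besides the shell and the picture viewer there is one more tool, called after "Emit:" as a command line: name --pt "numbers of a row" for each row, then --argument value for the rest. send_rows: Moves the arm, as the interface text tells. Its arguments: {"type":"object","properties":{"increments":{"type":"array"},"grip_force":{"type":"number"}},"required":["increments"]}

```bash
mkdir -p pics; ls; cat > h.py <<'E'
import numpy as np, cv2
from rig import monitor, viewer, job_done, trace, ctrl
def info(n):
    c=viewer.camera_info(n); f=192/np.tan(np.radians(c['fovy'])/2); return c,f
def pts(n,d,us,vs,z=None):
    c,f=info(n); T=np.array(c['world_from_camera']); us=np.asarray(us,float);vs=np.asarray(vs,float)
    r=np.stack([(us-c['cx'])/f,-(vs-c['cy'])/f,-np.ones_like(us)],-1)
    if z is None:
        p=r*d[vs.astype(int),us.astype(int)][...,None]; return p@T[:3,:3].T+T[:3,3]
    w=r@T[:3,:3].T; s=(z-T[2,3])/w[...,2]; return w*s[...,None]+T[:3,3]
def proj(n,p):
    c,f=info(n); T=np.array(c['world_from_camera']); q=(np.atleast_2d(p)-T[:3,3])@T[:3,:3]
    return np.stack([c['cx']+f*q[:,0]/-q[:,2], c['cy']-f*q[:,1]/-q[:,2]],-1)
def maskpts(n,d,m):
    v,u=np.nonzero(m&(d>0)); return pts(n,d,u,v)
E
python3 - <<'E'
from h import *
ims=[]
for n in('scene','top'):
    p,d=viewer.snapshot(n); np.savez(f'{n}0.npz',p=p,d=d)
    cv2.imwrite(f'pics/{n}0.png',cv2.resize(p[:,:,::-1],(800,600),interpolation=cv2.INTER_CUBIC))
    c=viewer.camera_info(n); print(n,{k:np.round(v,3).tolist() for k,v in c.items() if not isinstance(v,str)})
    for t in('long_bar','short_bar','gauge','jaw','jaw_grip','sled_line','sled','slide_base','oiler','square','file'):
        for r in trace(t,n)[:4]:
            if r['conf']<.25: continue
            P=maskpts(n,d,r['mask']); print(n,t,round(r['conf'],2),np.round(r['box']).tolist(),'med',np.median(P,0).round(3),'zmax',P[:,2].max().round(3))
s=monitor.get_state();print(s['tool_pos'],s['tool_rot'],s['gripper_width'],ctrl.tips_ahead)
E
```

```text
pics
scene {'fovy': 51.61, 'cx': 255.385, 'cy': 193.093, 'world_from_camera': [[-0.323, -0.729, 0.603, 1.33], [0.946, -0.259, 0.194, 0.311], [0.015, 0.633, 0.774, 1.104], [0.0, 0.0, 0.0, 1.0]]}
scene long_bar 0.72 [181.0, 124.0, 208.0, 148.0] med [ 0.278 -0.286  0.032] zmax 0.045
scene long_bar 0.7 [156.0, 144.0, 182.0, 173.0] med [ 0.439 -0.314  0.031] zmax 0.044
scene long_bar 0.69 [131.0, 139.0, 157.0, 158.0] med [ 0.428 -0.437  0.031] zmax 0.045
scene long_bar 0.67 [366.0, 178.0, 424.0, 240.0] med [0.388 0.514 0.016] zmax 0.032
scene short_bar 0.65 [138.0, 176.0, 154.0, 194.0] med [ 0.591 -0.34   0.03 ] zmax 0.045
scene gauge 0.79 [205.0, 258.0, 241.0, 310.0] med [0.888 0.074 0.042] zmax 0.236
scene gauge 0.61 [262.0, 238.0, 288.0, 287.0] med [0.779 0.205 0.027] zmax 0.237
scene jaw_grip 0.77 [212.0, 192.0, 239.0, 213.0] med [ 0.612 -0.023  0.075] zmax 0.133
scene jaw_grip 0.32 [364.0, 175.0, 423.0, 243.0] med [0.374 0.499 0.017] zmax 0.032
scene sled_line 0.65 [203.0, 188.0, 245.0, 244.0] med [ 0.626 -0.02   0.047] zmax 0.133
scene sled 0.44 [189.0, 184.0, 321.0, 258.0] med [0.6
[... 1358 characters left out ...]
   0.048] zmax 0.138
top sled_line 0.35 [142.0, 181.0, 160.0, 204.0] med [0.556 0.405 0.096] zmax 0.175
top sled 0.69 [243.0, 149.0, 280.0, 206.0] med [ 0.602 -0.029  0.048] zmax 0.138
top sled 0.63 [284.0, 143.0, 326.0, 166.0] med [ 0.703 -0.221  0.011] zmax 0.028
top slide_base 0.98 [181.0, 147.0, 293.0, 218.0] med [0.589 0.075 0.014] zmax 0.138
top oiler 0.82 [142.0, 180.0, 158.0, 202.0] med [0.555 0.406 0.095] zmax 0.175
top square 0.71 [286.0, 143.0, 327.0, 166.0] med [ 0.702 -0.239  0.011] zmax 0.028
top file 0.81 [105.0, 211.0, 153.0, 271.0] med [0.361 0.486 0.02 ] zmax 0.035
[0.16505739 0.62864585 0.24230215] [-3.14151670e+00 -2.50747383e-05  2.88489291e+00] 0.08529677759452131 0.011
```

```bash
python3 -c "
from rig import viewer
for n in('scene','top'):print({k:v for k,v in viewer.camera_info(n).items() if k!='world_from_camera'})"
```

```text
{'fovy': 51.610210448866376, 'cx': 255.38529002275948, 'cy': 193.09321499227386}
{'fovy': 49.93656339637848, 'cx': 245.07936409665035, 'cy': 186.81248242798867}
```

View pics/scene0.png

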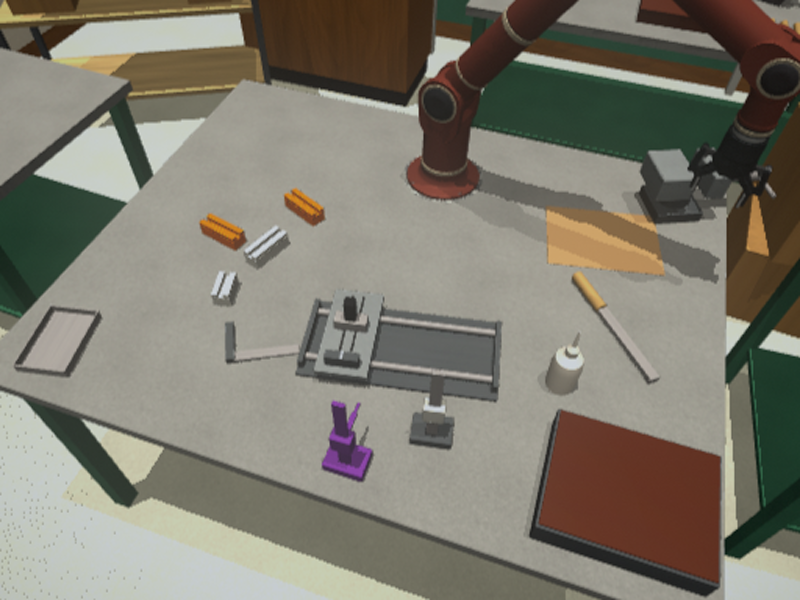

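View pics/top0.png

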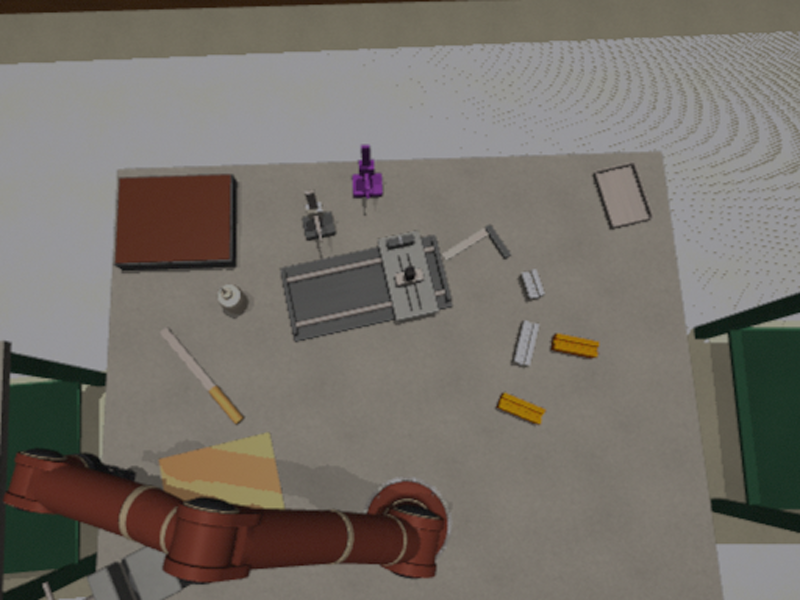

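```bash
python3 - <<'E'
from h import *
for n in('scene','top'):
    o=np.load(f'{n}0.npz');p,d=o['p'],o['d']
    # table z at spots
    for q in ([.3,.0,0],[.3,.2,0],[.45,.1,0],[.45,-.15,0],[.5,-.25,0],[.8,-.1,0],[.75,.35,0]):
        u,v=proj(n,q)[0].round().astype(int); P=pts(n,d,*[a.ravel() for a in np.meshgrid(range(u-3,u+4),range(v-3,v+4))]); print(n,q,'z',np.median(P[:,2]).round(4),P[:,2].std().round(4))
    for t,k,(zl,zh) in (('long_bar',None,(.034,.06)),('short_bar',None,(.03,.06)),('slide_base',None,(-.1,.5)),('gauge',None,(.1,.3))):
        for r in trace(t,n)[:4]:
            if r['conf']<.5: continue
            v,u=np.nonzero(r['mask']&(d>0)); P=pts(n,d,u,v); col=np.median(p[v,u],0)
            k=(P[:,2]>zl)&(P[:,2]<zh)
            if k.sum()<4: continue
            rc=cv2.minAreaRect(P[k,:2].astype(np.float32)*1000)
            print(n,t,round(r['conf'],2),'rgb',col,'zq',np.percentile(P[:,2],[5,25,50,75,95]).round(3),'mean',P[k].mean(0).round(4),'rect',np.round(rc[0],1),np.round(rc[1],1),round(rc[2],1))
# close crop
p=np.load('scene0.npz')['p']; a=cv2.resize(p[115:205,115:215,::-1],(500,450),interpolation=cv2.INTER_CUBIC)
cv2.imwrite('pics/crop0.png',a)
t=np.load('top0.npz')['p']; cv2.imwrite('pics/crop1.png',cv2.resize(t[115:225,170:300,::-1],(780,660))[:600])
print(proj('scene',[.165,.629,.231]),proj('top',[.165,.629,.231]))
E
```

```text
scene [0.3, 0.0, 0] z -0.0012 0.0021
scene [0.3, 0.2, 0] z -0.0005 0.1562
scene [0.45, 0.1, 0] z -0.0007 0.1562
scene [0.45, -0.15, 0] z -0.0009 0.0024
scene [0.5, -0.25, 0] z -0.0011 0.0022
scene [0.8, -0.1, 0] z -0.0013 0.2187
scene [0.75, 0.35, 0] z -0.0002 0.0021
scene long_bar 0.72 rgb [147.   87.5  42. ] zq [0.007 0.023 0.032 0.038 0.042] mean [ 0.272  -0.2902  0.0387] rect [ 270.3 -288.9] [106.3  44.5] 63.1
scene long_bar 0.7 rgb [116. 114. 107.] zq [0.003 0.019 0.031 0.038 0.042] mean [ 0.4323 -0.3182  0.0384] rect [ 431.4 -318.8] [ 43.5 109.1] 70.4
scene long_bar 0.69 rgb [145.  98.  42.] zq [0.001 0.016 0.031 0.038 0.042] mean [ 0.4208 -0.444   0.0386] rect [ 420.6 -443.6] [109.4  42. ] 75.2
scene short_bar 0.65 rgb [126.5 126.5 118. ] zq [0.003 0.02  0.03  0.038 0.042] mean [ 0.5862 -0.3446  0.0379] rect [ 585.  -345.6] [64.3 39.9] 11.7
scene slide_base 0.74 rgb [ 98. 100.  98.] zq [0.006 0.009 0.012 0.044 0.073] mean [0.6074 0.0811 0.0254] rect [618.   85.7] [441.8 315.2] 88.9
scene gauge 0.79 rgb [ 91.  55. 105.] zq [0.013 0.024 0.042 0.13  0.22 ] mean [0.8827 0.0723 0.1
[... 779 characters left out ...]
0.035  0.04   0.044] mean [ 0.4172 -0.4458  0.0396] rect [ 417.4 -447.1] [109.3  41.4] 76.0
top short_bar 0.76 rgb [136. 135. 136.] zq [0.006 0.026 0.035 0.041 0.047] mean [ 0.5786 -0.3511  0.0393] rect [ 579.1 -351.7] [69.1 42.5] 16.4
top slide_base 0.98 rgb [80. 80. 79.] zq [0.004 0.009 0.014 0.043 0.064] mean [0.5904 0.0778 0.0251] rect [594.1  78.2] [221.3 418.5] 10.3
top gauge 0.75 rgb [72. 70. 69.] zq [0.006 0.023 0.029 0.128 0.215] mean [0.7615 0.1976 0.1487] rect [741.8 195. ] [86.  39.5] 8.7
top gauge 0.68 rgb [82.  39.  93.5] zq [0.016 0.023 0.029 0.127 0.213] mean [0.8677 0.0656 0.1454] rect [849.1  67.8] [36.2 92.1] 85.4
[[455.63720016 128.48918936]] [[ 71.43958958 300.10572275]]
```

View pics/crop0.png

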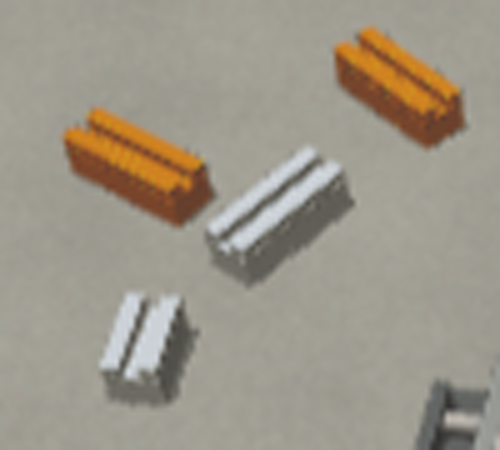

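View pics/crop1.png

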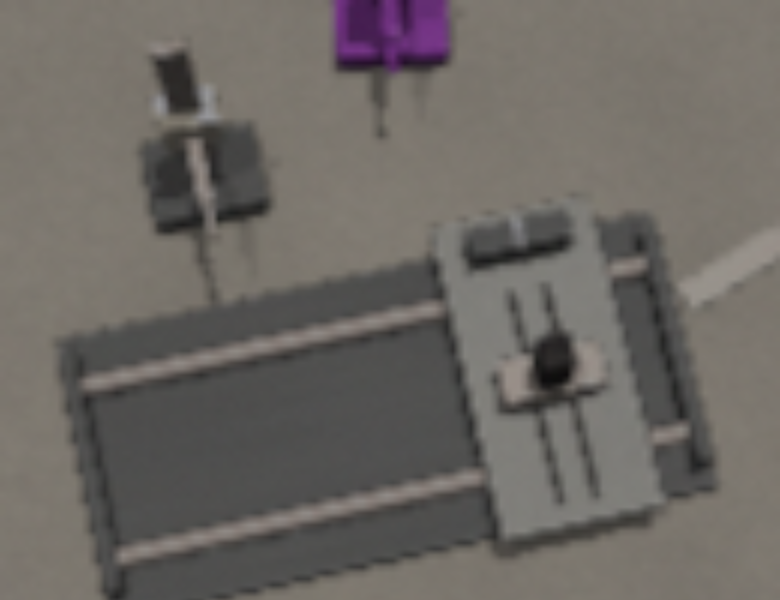

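```bash
cat >> h.py <<'E'
from scipy.spatial.transform import Rotation as R
def plan(xyz,yaw_deg):
    """tool-axis shift (mm) in present frame and turn about tool z to reach xyz,yaw (tool down)"""
    s=monitor.get_state(); M=R.from_euler('xyz',s['tool_rot']).as_matrix()
    t=M.T@(np.array(xyz)-s['tool_pos'])*1000
    D=R.from_matrix(M.T@(R.from_euler('z',yaw_deg,degrees=True)*R.from_euler('x',np.pi)).as_matrix()).as_rotvec()
    print('t',s['time'],'shift(now-frame)',t.round(1),'turn',D.round(3),'pos',s['tool_pos'].round(4),'yaw',np.degrees(s['tool_rot'][2]).round(1),'F',np.round(s['contact_force'],1),'w',round(s['gripper_width'],4))
    y=np.radians(yaw_deg); d=np.array(xyz)-s['tool_pos']
    print('shift after turn',(1000*np.array([np.cos(y)*d[0]+np.sin(y)*d[1],np.sin(y)*d[0]-np.cos(y)*d[1],-d[2]])).round(1))
def near(n,d,c,r,zl,zh):
    v,u=np.mgrid[0:384,0:512]; P=pts(n,d,u.ravel(),v.ravel()); k=(d.ravel()>0)&(np.hypot(P[:,0]-c[0],P[:,1]-c[1])<r)&(P[:,2]>zl)&(P[:,2]<zh)
    return P[k],u.ravel()[k],v.ravel()[k]
def rect(P): 
    a=cv2.minAreaRect(P[:,:2].astype(np.float32)*1000); return [np.round(x,1).tolist() for x in a]
E
python3 - <<'E'
from h import *
for n in('scene','top'):
    o=np.load(f'{n}0.npz');p,d=o['p'],o['d']
    P,u,v=near(n,d,(.6,-.03),.06,.122,.15); print(n,'post',len(P),P.mean(0).round(4),rect(P))
    P,u,v=near(n,d,(.6,.08),.26,.004,.016); print(n,'base',len(P),rect(P))
    P,u,v=near(n,d,(.62,-.02),.16,.042,.052); print(n,'bed',len(P),P.mean(0).round(3),rect(P))
    P,u,v=near(n,d,(.69,-.02),.05,.068,.088); g=p[v,u].astype(float).mean(1); k=g>np.percentile(g,85); print(n,'fixjaw',len(P),P.mean(0).round(4),rect(P),'white',P[k].mean(0).round(4),g[k].min(),g.mean())
    P,u,v=near(n,d,(.69,.185),.09,.095,.113); print(n,'scriber',len(P),P.mean(0).round(4),rect(P))
    P,u,v=near(n,d,(.165,.629),.12,.2,.3); k=P[:,2]<.26; print(n,'fingers',k.sum(),P[k].mean(0).round(4) if k.sum() else 0)
plan([.602,-.028,.2],100.3)
E
```

```text
scene post 51 [ 0.6053 -0.0281  0.1284] [[602.1, -28.9], [28.5, 22.6], 18.7]
scene base 3652 [[597.6, 91.6], [500.9, 490.0], 46.9]
scene bed 1218 [ 0.621 -0.022  0.046] [[614.8, -26.3], [224.0, 110.7], 10.5]
scene fixjaw 144 [ 0.7    -0.0103  0.0755] [[698.5, -10.8], [23.2, 69.5], 11.2] white [ 0.6967 -0.018   0.0764] 106.33333333333333 94.94907407407408
scene scriber 0 [nan nan nan] [[0.0, 0.0], [0.0, 0.0], 0.0]
scene fingers 34 [0.1736 0.6279 0.2521]
top post 39 [ 0.6008 -0.0317  0.1306] [[602.1, -31.3], [23.1, 26.5], 27.0]
top base 3480 [[596.7, 79.7], [517.0, 509.6], 86.7]
top bed 963 [ 0.604 -0.031  0.047] [[616.4, -46.7], [220.5, 144.3], 10.4]
top fixjaw 93 [ 0.6955 -0.0149  0.0767] [[696.5, -14.5], [21.0, 69.2], 10.0] white [ 0.6998 -0.0186  0.078 ] 102.33333333333333 82.37634408602149
top scriber 45 [0.7379 0.1932 0.1055] [[733.0, 198.3], [35.2, 73.0], 86.2]
top fingers 2 [0.1629 0.5779 0.2518]
t 1.6 shift(now-frame) [-589.4 -524.2   42.3] turn [-0.    -0.     1.134] pos [0.165  0.6287 0.2423] yaw 165.3 F [ 0.3 -0.6 -0.2] w 0.0856
shift after turn [-724.2  312.5   42.3]<stdin>:8: RuntimeWarning: Mean of empty slice.
  ret = um.true_divide(
```

Emit:
send_rows --pt "0 0 0 0 0 0.142 -1" --pt "0 0 0 0 0 0.142 -1" --pt "0 0 0 0 0 0.142 -1" --pt "0 0 0 0 0 0.142 -1" --pt "0 0 0 0 0 0.142 -1" --pt "0 0 0 0 0 0.142 -1" --pt "0 0 0 0 0 0.142 -1" --pt "0 0 0 0 0 0.14 -1"

```text
time: 2.4
tool_pos: [0.1649, 0.6287, 0.2423]
tool_rot: [-3.141, -0.0, 1.745]
contact_force: [0.2, 0.2, 0.4]
gripper_width: 0.0851
grasp_force: 0.0
```

Emit:
send_rows --pt "-20 9 0 0 0 0 -1" --pt "-38 16 0 0 0 0 -1" --pt "-38 16 0 0 0 0 -1" --pt "-38 16 0 0 0 0 -1" --pt "-38 16 0 0 0 0 -1" --pt "-38 16 0 0 0 0 -1" --pt "-38 16 0 0 0 0 -1" --pt "-38 16 0 0 0 0 -1" --pt "-38 16 0 0 0 0 -1" --pt "-38 16 0 0 0 0 -1"

```text
time: 3.4
tool_pos: [0.3812, 0.2987, 0.2427]
tool_rot: [3.141, -0.001, 1.751]
contact_force: [0.4, 1.2, 0.7]
gripper_width: 0.0853
grasp_force: 0.0
```

Emit:
send_rows --pt "-38 17 0 0 0 0 -1" --pt "-38 17 0 0 0 0 -1" --pt "-38 17 0 0 0 0 -1" --pt "-38 17 0 0 0 0 -1" --pt "-38 17 0 0 0 0 -1" --pt "-38 17 0 0 0 0 -1" --pt "-38 17 0 0 0 0 -1" --pt "-38 17 0 0 0 0 -1" --pt "-38 17 0 0 0 0 -1" --pt "-20 6 0 0 0 0 -1"

```text
time: 4.4
tool_pos: [0.6033, -0.0323, 0.2424]
tool_rot: [3.14, 0.003, 1.746]
contact_force: [-0.2, 0.0, -0.4]
gripper_width: 0.0857
grasp_force: 0.0
```

```bash
python3 - <<'E'
from h import *
plan([.603,-.030,.104],100.4)
E
```

```text
t 4.4 shift(now-frame) [ 2.700e+00 -1.000e-01  1.384e+02] turn [ 0.001  0.003 -0.006] pos [ 0.6033 -0.0323  0.2424] yaw 100.1 F [-0.2  0.  -0.4] w 0.0857
shift after turn [2.300e+00 1.000e-01 1.384e+02]
```

Emit:
send_rows --pt "2 0 30 0 0 0 -1" --pt "0 0 40 0 0 0 -1" --pt "0 0 40 0 0 0 -1" --pt "0 0 26 0 0 0 -1" --pt "0 0 0 0 0 0 -1"

```text
time: 4.9
tool_pos: [0.5984, -0.0251, 0.1025]
tool_rot: [-3.133, -0.002, 1.751]
contact_force: [0.9, -0.5, 0.3]
gripper_width: 0.0852
grasp_force: 0.0
```

Emit:
send_rows --grip_force 30 --pt "0 0 0 0 0 0 1" --pt "0 0 0 0 0 0 1" --pt "0 0 0 0 0 0 1" --pt "0 0 0 0 0 0 1" --pt "0 0 0 0 0 0 1" --pt "0 0 0 0 0 0 1" --pt "0 0 0 0 0 0 1" --pt "0 0 0 0 0 0 1"

```text
time: 5.7
tool_pos: [0.6016, -0.0259, 0.1077]
tool_rot: [3.141, 0.0, 1.751]
contact_force: [-2.3, -0.2, 6.0]
gripper_width: 0.0233
grasp_force: 32.1
```

Emit:
send_rows --pt "0 -5 0 0 0 0 1" --pt "0 -12 0 0 0 0 1" --pt "0 -12 0 0 0 0 1" --pt "0 -12 0 0 0 0 1" --pt "0 -12 0 0 0 0 1" --pt "0 -10 0 0 0 0 1" --pt "0 -6 0 0 0 0 1" --pt "0 0 0 0 0 0 1"

```text
time: 6.5
tool_pos: [0.5335, -0.0387, 0.1076]
tool_rot: [3.14, 0.001, 1.751]
contact_force: [-1.7, 0.6, 8.9]
gripper_width: 0.0239
grasp_force: 32.4
```

Emit:
send_rows --pt "0 -3 0 0 0 0 1" --pt "0 -3 0 0 0 0 1" --pt "0 -2 0 0 0 0 1" --pt "0 0 0 0 0 0 1"

```text
time: 6.9
tool_pos: [0.5269, -0.0399, 0.1076]
tool_rot: [3.138, 0.001, 1.751]
contact_force: [0.2, -0.0, 6.9]
gripper_width: 0.0235
grasp_force: 32.2
```

```bash
python3 - <<'E'
from h import *
plan([.603,-.030,.104],100.4)
E
```

```text
t 6.9 shift(now-frame) [-3.9 76.6  3.9] turn [ 0.004  0.001 -0.001] pos [ 0.5269 -0.0399  0.1076] yaw 100.3 F [ 0.2 -0.   6.9] w 0.0235
shift after turn [-4.  76.6  3.6]
```

Emit:
send_rows --pt "0 -3 0 0 0 0 1" --pt "0 -2 0 0 0 0 1" --pt "0 0 0 0 0 0 1"

```text
time: 7.2
tool_pos: [0.5228, -0.0407, 0.1076]
tool_rot: [3.136, 0.002, 1.751]
contact_force: [4.2, 0.4, 6.6]
gripper_width: 0.0234
grasp_force: 32.2
```

Emit:
send_rows --pt "0 -2 0 0 0 0 1" --pt "0 -2 0 0 0 0 1" --pt "0 0 0 0 0 0 1"

```text
time: 7.5
tool_pos: [0.5228, -0.0407, 0.1076]
tool_rot: [3.129, 0.003, 1.752]
contact_force: [12.1, 0.6, -0.6]
gripper_width: 0.024
grasp_force: 33.9
```

Emit:
send_rows --pt "0 3 0 0 0 0 -1" --pt "0 0 0 0 0 0 -1" --pt "0 0 0 0 0 0 -1" --pt "0 0 0 0 0 0 -1" --pt "0 0 -20 0 0 0 -1" --pt "0 0 -40 0 0 0 -1" --pt "0 0 -40 0 0 0 -1" --pt "0 0 -20 0 0 0 -1"

```text
time: 8.3
tool_pos: [0.5205, -0.0413, 0.2294]
tool_rot: [3.137, 0.001, 1.75]
contact_force: [0.8, 0.7, -0.3]
gripper_width: 0.0852
grasp_force: 0.0
```

Emit:
send_rows --pt "35 0 0 0 0 0 -0.4" --pt "40 -10 0 0 0 0 -0.4" --pt "40 -20 0 0 0 0 -0.4" --pt "40 -20 0 0 0 0 -0.4" --pt "40 -20 0 0 0 0 -0.4" --pt "20 0 0 0 0 0 -0.4" --pt "0 0 0 0 0 0.145 -0.4" --pt "0 0 0 0 0 0.145 -0.4" --pt "0 0 0 0 0 0.145 -0.4"

```text
time: 9.2
tool_pos: [0.4115, 0.1582, 0.2261]
tool_rot: [-3.141, 0.001, 1.31]
contact_force: [0.1, -0.8, 0.3]
gripper_width: 0.0597
grasp_force: 0.0
```

```bash
python3 - <<'E'
from h import *
plan([.430,-.320,.15],-19.2)
for n in('scene','top'):
    p,d=viewer.snapshot(n); np.savez(f'{n}1.npz',p=p,d=d)
    cv2.imwrite(f'pics/{n}1.png',cv2.resize(p[:,:,::-1],(800,600),interpolation=cv2.INTER_CUBIC))
    P,u,v=near(n,d,(.522,-.041),.04,.122,.15); print(n,'post',len(P),rect(P) if len(P) else 0)
    P,u,v=near(n,d,(.61,-.025),.16,.042,.052); print(n,'bed',len(P),rect(P))
    P,u,v=near(n,d,(.697,-.012),.05,.068,.088); print(n,'fixjaw',len(P),rect(P))
    P,u,v=near(n,d,(.43,-.32),.07,.032,.05); print(n,'bar',len(P),rect(P),P.mean(0).round(4))
    P,u,v=near(n,d,(.69,.185),.09,.095,.113); print(n,'scriber',len(P),P.round(3).tolist()[:20])
E
```

```text
t 9.2 shift(now-frame) [-457.3  141.2   76.2] turn [-0.000e+00  1.000e-03  1.645e+00] pos [0.4115 0.1582 0.2261] yaw 75.1 F [ 0.1 -0.8  0.3] w 0.0597
shift after turn [174.7 445.5  76.1]
scene post 46 [[529.3, -42.0], [22.4, 23.1], 9.1]
scene bed 1406 [[615.4, -26.3], [223.5, 110.3], 10.7]
scene fixjaw 146 [[699.2, -11.0], [23.1, 70.4], 11.5]
scene bar 210 [[431.7, -318.6], [95.5, 106.7], 34.0] [ 0.4327 -0.3189  0.0381]
scene scriber 0 []
top post 39 [[523.9, -46.9], [23.4, 22.8], 11.6]
top bed 983 [[616.5, -48.5], [221.1, 147.0], 10.5]
top fixjaw 92 [[696.0, -15.0], [22.8, 68.9], 5.6]
top bar 221 [[427.2, -322.1], [41.8, 110.7], 72.3] [ 0.4263 -0.3217  0.0394]
top scriber 47 [[0.764, 0.189, 0.112], [0.769, 0.179, 0.096], [0.761, 0.217, 0.112], [0.764, 0.194, 0.101], [0.763, 0.19, 0.102], [0.764, 0.186, 0.1], [0.764, 0.183, 0.097], [0.759, 0.214, 0.105], [0.759, 0.21, 0.104], [0.759, 0.206, 0.104], [0.758, 0.202, 0.106], [0.756, 0.193, 0.111], [0.756, 0.214, 0.1], [0.757, 0.21, 0.098], [0.758, 0.207, 0.095], [0.752, 0.197, 0.111], [0.753, 0.194, 0.107], [0.748, 0.198, 0.11], [0.748, 0.194, 0.109], [0.744, 0.198, 0.109]]
```

Emit:
send_rows --pt "0 0 0 0 0 0.149 -0.4" --pt "0 0 0 0 0 0.149 -0.4" --pt "0 0 0 0 0 0.149 -0.4" --pt "0 0 0 0 0 0.149 -0.4" --pt "0 0 0 0 0 0.149 -0.4" --pt "0 0 0 0 0 0.149 -0.4" --pt "0 0 0 0 0 0.149 -0.4" --pt "0 0 0 0 0 0.149 -0.4" --pt "0 0 0 0 0 0.149 -0.4" --pt "0 0 0 0 0 0.149 -0.4"

```text
time: 10.3
tool_pos: [0.4119, 0.1581, 0.2261]
tool_rot: [3.142, 0.001, -0.177]
contact_force: [0.2, -0.3, -0.5]
gripper_width: 0.0598
grasp_force: 0.0
```

Emit:
send_rows --pt "10 10 0 0 0 0.149 -0.4" --pt "30 32 0 0 0 0 -0.4" --pt "30 32 0 0 0 0 -0.4" --pt "30 32 0 0 0 0 -0.4" --pt "30 32 0 0 0 0 -0.4" --pt "22 29 0 0 0 0 -0.4" --pt "3 45 0 0 0 0 -0.4" --pt "3 45 0 0 0 0 -0.4" --pt "3 45 0 0 0 0 -0.4" --pt "3 45 0 0 0 0 -0.4"

```text
time: 11.3
tool_pos: [0.4584, -0.2232, 0.2261]
tool_rot: [-3.141, 0.001, -0.32]
contact_force: [0.9, -1.1, -0.5]
gripper_width: 0.06
grasp_force: 0.0
```

Emit:
send_rows --pt "3 45 0 0 0 0 -0.4" --pt "3 40 0 0 0 0 -0.4" --pt "0 12 20 0 0 0 -0.4" --pt "0 0 30 0 0 0 -0.4" --pt "0 0 20 0 0 0 -0.4" --pt "0 0 0 0 0 0 -0.4"

```text
time: 11.9
tool_pos: [0.4325, -0.3139, 0.1536]
tool_rot: [-3.139, 0.007, -0.321]
contact_force: [0.1, 0.4, 0.4]
gripper_width: 0.06
grasp_force: 0.0
```

```bash
python3 - <<'E'
from h import *
plan([.4285,-.321,.020],-18.8)
E
```

```text
t 11.9 shift(now-frame) [ -0.7   8.4 133.6] turn [-0.003  0.007  0.007] pos [ 0.4325 -0.3139  0.1536] yaw -18.4 F [0.1 0.4 0.4] w 0.06
shift after turn [ -1.6   8.  133.6]
```

Emit:
send_rows --pt "-1 8 30 0 0 0.007 -0.4" --pt "0 0 35 0 0 0 -0.4" --pt "0 0 25 0 0 0 -0.4" --pt "0 0 10 0 0 0 -0.4" --pt "0 0 5 0 0 0 -0.4" --pt "0 0 5 0 0 0 -0.4"

```text
time: 12.5
tool_pos: [0.4316, -0.3237, 0.0473]
tool_rot: [3.141, -0.002, -0.329]
contact_force: [0.1, -0.1, -0.2]
gripper_width: 0.0598
grasp_force: 0.0
```

Emit:
send_rows --pt "-2 -1 5 0 0 0 -0.4" --pt "0 0 8 0 0 0 -0.4" --pt "0 0 8 0 0 0 -0.4" --pt "0 0 4 0 0 0 -0.4" --pt "0 0 0 0 0 0 -0.4"

```text
time: 13.0
tool_pos: [0.4289, -0.321, 0.0207]
tool_rot: [-3.141, 0.001, -0.33]
contact_force: [0.2, -0.9, 1.0]
gripper_width: 0.06
grasp_force: 0.0
```

Emit:
send_rows --grip_force 40 --pt "0 0 0 0 0 0 0" --pt "0 0 0 0 0 0 0.2" --pt "0 0 0 0 0 0 0.5" --pt "0 0 0 0 0 0 0.8" --pt "0 0 0 0 0 0 0.8" --pt "0 0 0 0 0 0 0.8"

```text
time: 13.6
tool_pos: [0.4293, -0.3218, 0.0217]
tool_rot: [3.141, -0.001, -0.33]
contact_force: [-0.6, -0.7, 3.8]
gripper_width: 0.0393
grasp_force: 42.5
```

Emit:
send_rows --pt "0 0 -5 0 0 0 0.8" --pt "0 0 -15 0 0 0 0.8" --pt "0 0 -30 0 0 0 0.8" --pt "0 0 -40 0 0 0 0.8" --pt "0 0 -40 0 0 0 0.8" --pt "0 0 -20 0 0 0 0.8" --pt "0 0 0 0 0 -0.08 0.8" --pt "0 0 0 0 0 -0.11 0.8" --pt "0 0 0 0 0 -0.11 0.8" --pt "0 0 0 0 0 -0.11 0.8"

```text
time: 14.6
tool_pos: [0.4287, -0.3196, 0.1705]
tool_rot: [-3.139, 0.002, 0.085]
contact_force: [-0.3, 0.7, -3.0]
gripper_width: 0.0394
grasp_force: 41.6
```

```bash
python3 - <<'E'
from h import *
plan([.620,-.0272,.072],10.5)
E
```

```text
t 14.6 shift(now-frame) [ 215.6 -274.8   99. ] turn [-0.003  0.002 -0.098] pos [ 0.4287 -0.3196  0.1705] yaw 4.9 F [-0.3  0.7 -3. ] w 0.0394
shift after turn [ 241.4 -252.7   98.5]
```

Emit:
send_rows --pt "0 0 0 0 0 -0.06 0.8" --pt "11 -13 0 0 0 -0.038 0.8" --pt "26 -27 0 0 0 0 0.8" --pt "30 -31 0 0 0 0 0.8" --pt "30 -31 0 0 0 0 0.8" --pt "30 -31 0 0 0 0 0.8" --pt "30 -31 0 0 0 0 0.8" --pt "30 -31 0 0 0 0 0.8" --pt "28 -30 0 0 0 0 0.8" --pt "16 -17 0 0 0 0 0.8"

```text
time: 15.6
tool_pos: [0.6155, -0.0342, 0.1697]
tool_rot: [-3.136, 0.001, 0.186]
contact_force: [-0.3, -0.2, -3.5]
gripper_width: 0.0397
grasp_force: 41.8
```

Emit:
send_rows --pt "10 -10 0 0 0 0 0.8" --pt "0 0 15 0 0 0 0.8" --pt "0 0 20 0 0 0 0.8" --pt "0 0 15 0 0 0 0.8" --pt "0 0 0 0 0 0 0.8"

```text
time: 16.1
tool_pos: [0.6193, -0.032, 0.1181]
tool_rot: [-3.14, 0.007, 0.175]
contact_force: [-1.1, -0.6, -4.4]
gripper_width: 0.0393
grasp_force: 41.7
```

```bash
python3 - <<'E'
from h import *
plan([.620,-.0272,.072],10.5)
ims=[]
for n in('scene','top'):
    p,d=viewer.snapshot(n); np.savez(f'{n}2.npz',p=p,d=d)
    u,v=proj(n,[.6,-.03,.07])[0].astype(int); ims.append(cv2.resize(p[v-45:v+45,u-45:u+45,::-1],(400,400),interpolation=cv2.INTER_CUBIC))
cv2.imwrite('pics/c2.png',np.hstack(ims))
E
```

```text
t 16.1 shift(now-frame) [ 1.9 -4.5 46.1] turn [-0.001  0.007 -0.008] pos [ 0.6193 -0.032   0.1181] yaw 10.0 F [-1.1 -0.6 -4.4] w 0.0393
shift after turn [ 1.6 -4.6 46.1]
```

View pics/c2.png

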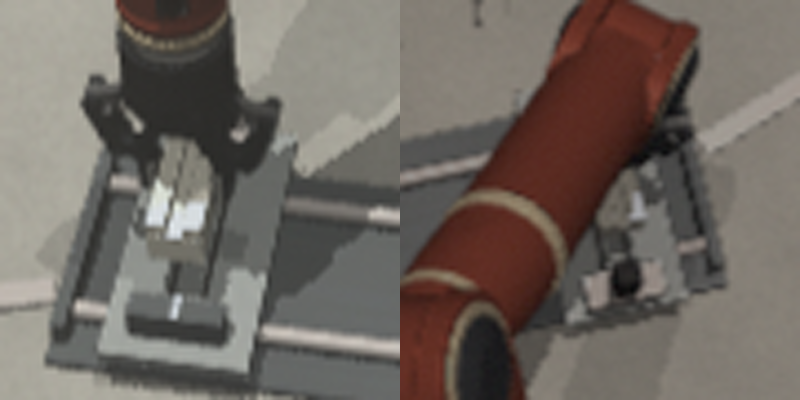

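Emit:
send_rows --pt "1 -4 10 0 0 -0.008 0.8" --pt "0 0 15 0 0 0 0.8" --pt "0 0 10 0 0 0 0.8" --pt "0 0 5 0 0 0 0.8" --pt "0 0 3 0 0 0 0.8" --pt "0 0 2 0 0 0 0.8" --pt "0 0 0 0 0 0 0.8"

```text
time: 16.9
tool_pos: [0.6228, -0.027, 0.0763]
tool_rot: [3.141, -0.0, 0.186]
contact_force: [0.8, -0.3, -3.7]
gripper_width: 0.0391
grasp_force: 41.8
```

Emit:
send_rows --pt "0 0 2 0 0 0 0.8" --pt "0 0 1 0 0 0 0.8" --pt "0 0 0 0 0 0 0.8"

```text
time: 17.2
tool_pos: [0.6227, -0.0268, 0.0733]
tool_rot: [-3.142, 0.0, 0.186]
contact_force: [0.4, 0.5, -4.3]
gripper_width: 0.0394
grasp_force: 41.8
```

Emit:
send_rows --pt "0 0 2 0 0 0 0.8" --pt "0 0 1 0 0 0 0.8" --pt "0 0 1 0 0 0 0.8" --pt "0 0 0 0 0 0 0.8"

```text
time: 17.6
tool_pos: [0.6226, -0.0268, 0.0691]
tool_rot: [-3.141, 0.0, 0.186]
contact_force: [-0.3, 0.1, -3.4]
gripper_width: 0.0395
grasp_force: 41.8
```

Emit:
send_rows --pt "0 0 1 0 0 0 0.8" --pt "0 0 0 0 0 0 0.8"

```text
time: 17.8
tool_pos: [0.6227, -0.0269, 0.0688]
tool_rot: [-3.141, -0.0, 0.186]
contact_force: [-1.1, 0.0, 0.3]
gripper_width: 0.0395
grasp_force: 42.0
```

Emit:
send_rows --pt "0 0 1 0 0 0 0.8" --pt "0 0 0 0 0 0 0.8"

```text
time: 18.0
tool_pos: [0.6227, -0.0269, 0.0687]
tool_rot: [-3.141, -0.001, 0.186]
contact_force: [-3.3, 1.5, 6.0]
gripper_width: 0.0394
grasp_force: 42.7
```

Emit:
send_rows --pt "0 0 -1 0 0 0 0.4" --pt "0 0 0 0 0 0 0" --pt "0 0 0 0 0 0 -0.3" --pt "0 0 0 0 0 0 -0.5" --pt "0 0 0 0 0 0 -0.5" --pt "0 0 -10 0 0 0 -0.5" --pt "0 0 -30 0 0 0 -0.5" --pt "0 0 -45 0 0 0 -0.5" --pt "0 0 -45 0 0 0 -0.5" --pt "0 0 -30 0 0 0 -0.5"

```text
time: 19.0
tool_pos: [0.6238, -0.0277, 0.2328]
tool_rot: [3.14, -0.005, 0.185]
contact_force: [0.7, -0.3, -0.1]
gripper_width: 0.064
grasp_force: 0.0
```

```bash
python3 - <<'E'
from h import *
# post at stop: TCP was (.5228,-.0407)
plan([.5215,-.0415,.2294],100.5)
E
```

```text
t 19.0 shift(now-frame) [-103.1   -5.3    2.8] turn [ 0.005 -0.002 -1.569] pos [ 0.6238 -0.0277  0.2328] yaw 10.6 F [ 0.7 -0.3 -0.1] w 0.064
shift after turn [   5.1 -103.1    3.4]
```

Emit:
send_rows --pt "-10 0 0 0 0 -0.1 -0.5" --pt "-30 0 0 0 0 0 -0.5" --pt "-35 0 0 0 0 0 -0.5" --pt "-26 0 0 0 0 0 -0.5" --pt "0 0 0 0 0 -0.147 -0.8" --pt "0 0 0 0 0 -0.147 -1" --pt "0 0 0 0 0 -0.147 -1" --pt "0 0 0 0 0 -0.147 -1" --pt "0 0 0 0 0 -0.147 -1" --pt "0 0 0 0 0 -0.147 -1"

```text
time: 20.0
tool_pos: [0.5256, -0.0548, 0.2292]
tool_rot: [3.14, -0.0, 1.173]
contact_force: [-0.3, 0.3, -0.6]
gripper_width: 0.0855
grasp_force: 0.0
```

Emit:
send_rows --pt "0 0 0 0 0 -0.147 -1" --pt "0 0 0 0 0 -0.147 -1" --pt "0 0 0 0 0 -0.147 -1" --pt "0 0 0 0 0 -0.146 -1" --pt "0 0 0 0 0 0 -1"

```text
time: 20.5
tool_pos: [0.5256, -0.055, 0.2291]
tool_rot: [3.141, 0.0, 1.754]
contact_force: [-0.1, 0.3, 0.1]
gripper_width: 0.0853
grasp_force: 0.0
```

```bash
python3 - <<'E'
from h import *
plan([.5236,-.0447,.106],100.4)
n='scene';p,d=viewer.snapshot(n); np.savez('scene3.npz',p=p,d=d)
ex=np.array([.9836,.1805]);ey=np.array([-.1805,.9836])
for nm,c,r,zl,zh in(('bar',(.62,-.027),.068,.08,.096),('bed',(.61,-.025),.16,.042,.052),('fixjaw',(.697,-.012),.05,.068,.079),('post',(.523,-.043),.04,.122,.14)):
    P,u,v=near(n,d,c,r,zl,zh); q=rect(P); print(nm,len(P),q,'bx',ex@q[0],'by',ey@q[0])
u,v=proj(n,[.6,-.03,.07])[0].astype(int); cv2.imwrite('pics/c3.png',cv2.resize(p[v-40:v+40,u-50:u+50,::-1],(600,480),interpolation=cv2.INTER_CUBIC))
E
```

```text
t 20.5 shift(now-frame) [ 10.5  -0.2 123.1] turn [0.001 0.    0.001] pos [ 0.5256 -0.055   0.2291] yaw 100.5 F [-0.1  0.3  0.1] w 0.0853
shift after turn [ 1.050e+01 -1.000e-01  1.231e+02]
bar 263 [[624.2, -24.5], [111.1, 40.9], 12.1] bx 609.5408700000002 by -136.7663
bed 979 [[615.2, -26.2], [222.7, 110.8], 10.8] bx 600.38162 by -136.81392
fixjaw 183 [[680.0, -15.1], [61.6, 69.5], 12.9] bx 666.1224500000001 by -137.59235999999999
post 46 [[529.3, -42.6], [22.4, 23.9], 9.3] bx 512.93018 by -137.44001
```

View pics/c3.png

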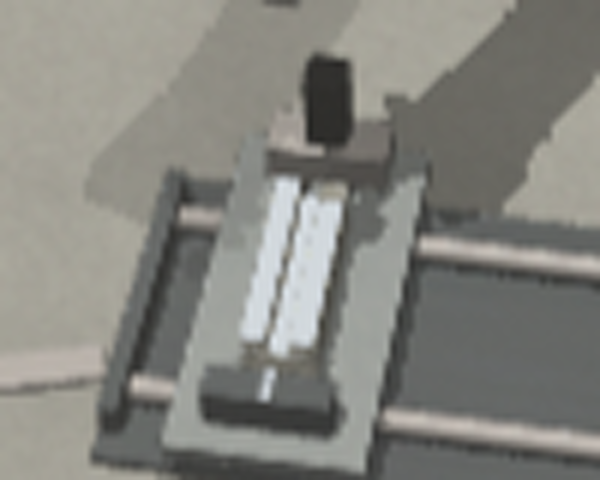

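Emit:
send_rows --pt "10 0 20 0 0 0 -1" --pt "0 0 35 0 0 0 -1" --pt "0 0 35 0 0 0 -1" --pt "0 0 20 0 0 0 -1" --pt "0 0 7 0 0 0 -1" --pt "0 0 0 0 0 0 -1"

```text
time: 21.15
tool_pos: [0.5235, -0.0446, 0.1109]
tool_rot: [-3.14, 0.0, 1.753]
contact_force: [0.5, -1.2, 0.4]
gripper_width: 0.0853
grasp_force: 0.0
```

Emit:
send_rows --grip_force 30 --pt "0 0 0 0 0 0 0" --pt "0 0 0 0 0 0 0.6" --pt "0 0 0 0 0 0 1" --pt "0 0 0 0 0 0 1" --pt "0 0 0 0 0 0 1" --pt "0 0 0 0 0 0 1" --pt "0 0 0 0 0 0 1"

```text
time: 21.85
tool_pos: [0.524, -0.0445, 0.112]
tool_rot: [3.141, 0.0, 1.755]
contact_force: [-1.4, 0.0, 6.0]
gripper_width: 0.0233
grasp_force: 32.7
```

Emit:
send_rows --pt "0 4 0 0 0 0 1" --pt "0 7 0 0 0 0 1" --pt "0 7 0 0 0 0 1" --pt "0 5 0 0 0 0 1" --pt "0 4 0 0 0 0 1" --pt "0 3 0 0 0 0 1" --pt "0 3 0 0 0 0 1" --pt "0 3 0 0 0 0 1" --pt "0 2 0 0 0 0 1" --pt "0 0 0 0 0 0 1"

```text
time: 22.85
tool_pos: [0.5601, -0.0377, 0.1121]
tool_rot: [-3.14, -0.001, 1.755]
contact_force: [-5.2, -0.4, 7.8]
gripper_width: 0.0235
grasp_force: 33.0
```

Emit:
send_rows --pt "0 1 0 0 0 0 1" --pt "0 1 0 0 0 0 1" --pt "0 0 0 0 0 0 1"

```text
time: 23.15
tool_pos: [0.5617, -0.0374, 0.1121]
tool_rot: [-3.139, -0.001, 1.755]
contact_force: [-4.7, 0.1, 7.9]
gripper_width: 0.0236
grasp_force: 33.0
```

Emit:
send_rows --pt "0 1 0 0 0 0 1" --pt "0 1 0 0 0 0 1" --pt "0 0 0 0 0 0 1"

```text
time: 23.45
tool_pos: [0.563, -0.0372, 0.1121]
tool_rot: [-3.138, -0.001, 1.755]
contact_force: [-6.0, -0.2, 9.4]
gripper_width: 0.0234
grasp_force: 33.2
```

Emit:
send_rows --pt "0 1 0 0 0 0 1" --pt "0 1 0 0 0 0 1" --pt "0 0 0 0 0 0 1"

```text
time: 23.75
tool_pos: [0.563, -0.0372, 0.112]
tool_rot: [-3.134, -0.002, 1.754]
contact_force: [-10.7, -0.7, 11.3]
gripper_width: 0.0236
grasp_force: 33.8
```

```bash
python3 - <<'E'
from h import *
plan([.56,-.03,.112],100.5)
ex=np.array([.9836,.1805]);ey=np.array([-.1805,.9836])
# gauge geometry: foot/column/scriber in initial pictures
for n in('scene','top'):
    o=np.load(f'{n}0.npz');p,d=o['p'],o['d']
    for nm,c,r,zl,zh in(('foot',(.77,.2),.07,.018,.032),('coltop',(.77,.2),.06,.2,.25),('arm',(.74,.195),.05,.094,.114),('shad',(.76,.2),.07,.1,.2)):
        P,u,v=near(n,d,c,r,zl,zh)
        if len(P)<4: continue
        b=np.c_[P[:,:2]@ex,P[:,:2]@ey]*1000; q=rect(P)
        print(n,nm,len(P),q,'bx %.1f by %.1f'%(ex@q[0],ey@q[0]),'b-mean',b.mean(0).round(1),'by mid %.1f'%((np.percentile(b[:,1],3)+np.percentile(b[:,1],97))/2))
    # project scriber tip hypotheses
a=[]
for n,x0,y0 in(('scene',.74,.2),('top',.74,.19)):
    o=np.load(f'{n}0.npz')['p']; u,v=proj(n,[x0,y0,.08])[0].astype(int); u0,v0=u-28,v-28; a.append(cv2.resize(o[v0:v0+56,u0:u0+56,::-1],(400,400),interpolation=cv2.INTER_CUBIC)); print(n,u0,v0)
cv2.imwrite('pics/c4.png',np.hstack(a))
E
```

```text
t 23.75 shift(now-frame) [ 7.6 -1.7  0.1] turn [-0.008 -0.002  0.   ] pos [ 0.563  -0.0372  0.112 ] yaw 100.5 F [-10.7  -0.7  11.3] w 0.0236
shift after turn [ 7.6 -1.7  0. ]
scene foot 365 [[765.7, 202.0], [61.8, 79.9], 9.6] bx 789.6 by 60.5 b-mean [795.8  60.6] by mid 60.5
scene coltop 83 [[775.1, 203.7], [9.2, 21.8], 11.3] bx 799.2 by 60.5 b-mean [801.1  60.5] by mid 60.4
scene arm 19 [[787.5, 203.1], [2.8, 33.9], 10.4] bx 811.2 by 57.6 b-mean [811.2  57.5] by mid 57.1
scene shad 256 [[776.5, 203.9], [28.6, 40.3], 12.9] bx 800.6 by 60.4 b-mean [804.8  60.7] by mid 60.9
top foot 201 [[763.8, 198.1], [64.1, 79.3], 10.0] bx 787.0 by 57.0 b-mean [783.7  56.4] by mid 56.9
top coltop 34 [[773.7, 199.7], [11.0, 21.9], 7.2] bx 797.1 by 56.8 b-mean [795.3  57.1] by mid 56.7
top arm 48 [[733.0, 198.3], [35.2, 73.0], 86.2] bx 756.8 by 62.7 b-mean [760.7  56.6] by mid 55.8
top shad 142 [[740.2, 197.4], [90.8, 39.3], 4.0] bx 763.7 by 60.6 b-mean [781.5  56.9] by mid 57.0
scene 251 229
top 176 116
```

View pics/c4.png

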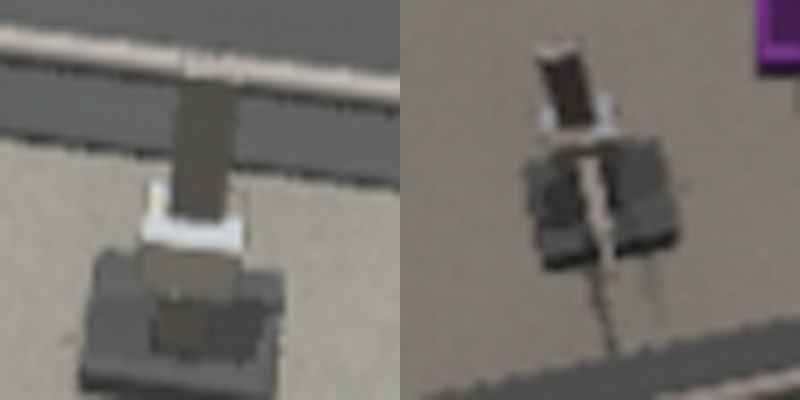

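Emit:
send_rows --pt "3 0 0 0 0 0 1" --pt "8 0 0 0 0 0 1" --pt "10 0 0 0 0 0 1" --pt "10 0 0 0 0 0 1" --pt "8 0 0 0 0 0 1" --pt "3 0 0 0 0 0 1" --grip_force 40

```text
time: 24.35
tool_pos: [0.5556, 0.0025, 0.112]
tool_rot: [-3.134, 0.001, 1.754]
contact_force: [-8.9, -5.6, 12.4]
gripper_width: 0.0237
grasp_force: 40.2
```

Emit:
send_rows --pt "8 0 0 0 0 0 1" --pt "14 0 0 0 0 0 1" --pt "16 0 0 0 0 0 1" --pt "18 0 0 0 0 0 1" --pt "18 0 0 0 0 0 1" --pt "18 0 0 0 0 0 1" --pt "18 0 0 0 0 0 1" --pt "14 0 0 0 0 0 1" --pt "8 0 0 0 0 0 1" --pt "4 0 0 0 0 0 1"

```text
time: 25.35
tool_pos: [0.5304, 0.1367, 0.112]
tool_rot: [-3.133, 0.001, 1.755]
contact_force: [-10.5, -5.4, 14.3]
gripper_width: 0.0233
grasp_force: 40.4
```

```bash
python3 - <<'E'
from h import *
plan([.56,-.03,.112],100.5)
ex=np.array([.9836,.1805]);ey=np.array([-.1805,.9836])
s=monitor.get_state();print('tcp b',ex@s['tool_pos'][:2],ey@s['tool_pos'][:2])
n='scene';p,d=viewer.snapshot(n); np.savez('scene5.npz',p=p,d=d)
c=ex*.686+ey*.04; b=ex*.617+ey*.04
for nm,c,r,zl,zh in(('bar',b,.06,.082,.095),('bed',b-ex*.01,.16,.042,.052),('fixjaw',c,.045,.07,.08),('foot',(.77,.2),.07,.018,.032),('coltop',(.77,.2),.06,.2,.25)):
    P,u,v=near(n,d,c,r,zl,zh); q=rect(P); print(nm,len(P),q,'bx %.1f by %.1f'%(ex@q[0],ey@q[0]))
u,v=proj(n,[.65,.16,.07])[0].astype(int); cv2.imwrite('pics/c5.png',cv2.resize(p[v-45:v+55,u-60:u+60,::-1],(720,600),interpolation=cv2.INTER_CUBIC))
E
```

```text
t 25.35 shift(now-frame) [-169.3   -1.3    0.3] turn [-0.009  0.001  0.   ] pos [0.5304 0.1367 0.112 ] yaw 100.5 F [-10.5  -5.4  14.3] w 0.0233
shift after turn [-169.3   -1.2   -0. ]
tcp b 0.5463314417874551 0.03870072313246575
bar 263 [[600.4, 149.4], [116.4, 39.7], 10.6] bx 617.5 by 38.6
bed 960 [[582.1, 147.0], [224.0, 110.0], 10.7] bx 599.1 by 39.5
fixjaw 159 [[650.9, 158.2], [54.4, 68.3], 13.7] bx 668.8 by 38.1
foot 362 [[765.6, 202.0], [63.4, 79.9], 9.5] bx 789.5 by 60.5
coltop 78 [[775.7, 203.8], [9.3, 21.7], 12.0] bx 799.8 by 60.4
```

View pics/c5.png

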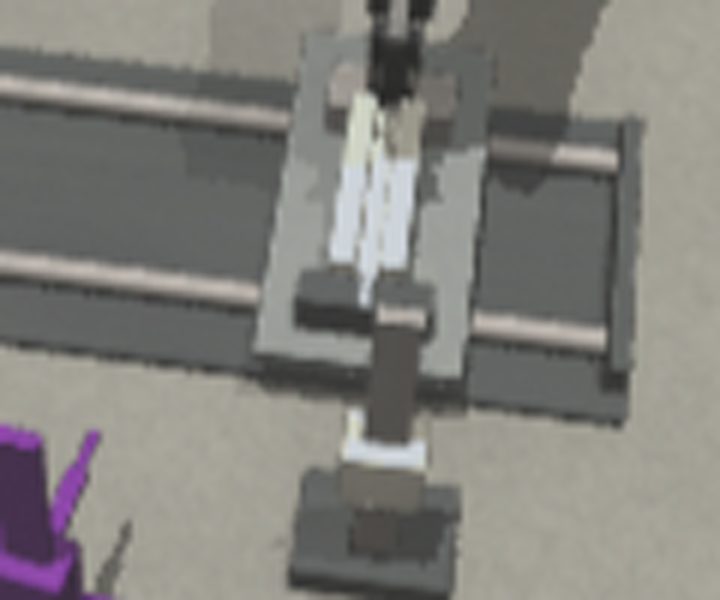

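Emit:
send_rows --pt "5 0 0 0 0 0 1" --pt "6 0 0 0 0 0 1" --pt "5 0 0 0 0 0 1" --pt "3 0 0 0 0 0 1" --pt "2 0 0 0 0 0 1" --pt "0 0 0 0 0 0 1" --pt "0 0 0 0 0 0 1"

```text
time: 26.1
tool_pos: [0.5267, 0.1565, 0.112]
tool_rot: [-3.133, 0.002, 1.754]
contact_force: [-10.2, -4.7, 13.8]
gripper_width: 0.0236
grasp_force: 40.5
```

```bash
python3 - <<'E'
from h import *
ex=np.array([.9836,.1805]);ey=np.array([-.1805,.9836])
s=monitor.get_state();print('tcp b',ex@s['tool_pos'][:2],ey@s['tool_pos'][:2],s['contact_force'])
n='scene';p,d=viewer.snapshot(n)
b=ex*.617+ey*.06
for nm,c,r,zl,zh in(('bar',b,.06,.082,.095),('bed',b-ex*.01,.16,.042,.052),('foot',(.77,.2),.07,.018,.032),('coltop',(.77,.2),.06,.2,.25)):
    P,u,v=near(n,d,c,r,zl,zh); q=rect(P); print(nm,len(P),q,'bx %.1f by %.1f'%(ex@q[0],ey@q[0]))
E
```

```text
tcp b 0.5462724199014266 0.05889735771872484 [-10.1940842   -4.72643855  13.82636209]
bar 258 [[595.8, 169.1], [117.8, 39.9], 10.6] bx 616.6 by 58.8
bed 977 [[578.2, 167.0], [222.6, 109.9], 10.5] bx 598.9 by 59.9
foot 368 [[765.5, 201.9], [61.8, 79.6], 10.5] bx 789.4 by 60.4
coltop 80 [[775.6, 203.9], [10.5, 21.8], 3.2] bx 799.7 by 60.6
```

Emit:
send_rows --pt "0 -1 0 0 0 0 1" --pt "0 0 0 0 0 0 0.5" --pt "0 0 0 0 0 0 0" --pt "0 0 0 0 0 0 -0.6" --pt "0 0 0 0 0 0 -0.6" --pt "0 0 -10 0 0 0 -0.6" --pt "0 0 -30 0 0 0 -0.6" --pt "0 0 -40 0 0 0 -0.6" --pt "0 0 -40 0 0 0 -0.6"

```text
time: 27.05
tool_pos: [0.5295, 0.1591, 0.2329]
tool_rot: [-3.141, 0.0, 1.755]
contact_force: [0.4, 0.3, 0.1]
gripper_width: 0.0681
grasp_force: 0.0
```

Emit:
send_rows --pt "0 -20 -10 0 0 0 -0.6" --pt "0 -30 0 0 0 0 -0.6" --pt "0 -20 0 0 0 0 -0.6" --pt "0 0 0 0 0 0 -0.6" --pt "0 0 0 0 0 0 -0.6"

```text
time: 27.55
tool_pos: [0.4614, 0.1465, 0.2421]
tool_rot: [3.14, -0.0, 1.755]
contact_force: [-0.0, 0.4, 0.4]
gripper_width: 0.0684
grasp_force: 0.0
```

```bash
python3 - <<'E'
from h import *
ex=np.array([.9836,.1805]);ey=np.array([-.1805,.9836])
n='scene';p,d=viewer.snapshot(n); b=ex*.617+ey*.06
for nm,c,r,zl,zh in(('bar',b,.06,.082,.095),('bed',b-ex*.01,.16,.042,.052),('post',ex*.547+ey*.06,.05,.122,.14),('coltop',(.77,.2),.06,.2,.25)):
    P,u,v=near(n,d,c,r,zl,zh); q=rect(P); print(nm,len(P),q,'bx %.1f by %.1f'%(ex@q[0],ey@q[0]))
u,v=proj(n,[.62,.17,.07])[0].astype(int); cv2.imwrite('pics/c6.png',cv2.resize(p[v-45:v+45,u-45:u+45,::-1],(600,600),interpolation=cv2.INTER_CUBIC))
E
```

```text
bar 267 [[595.9, 169.2], [117.2, 39.8], 10.8] bx 616.7 by 58.9
bed 981 [[578.9, 167.1], [224.5, 109.7], 10.6] bx 599.6 by 59.9
post 49 [[531.6, 158.0], [23.2, 23.7], 8.4] bx 551.4 by 59.5
coltop 82 [[774.8, 203.8], [10.7, 21.8], 5.1] bx 798.9 by 60.6
```

View pics/c6.png

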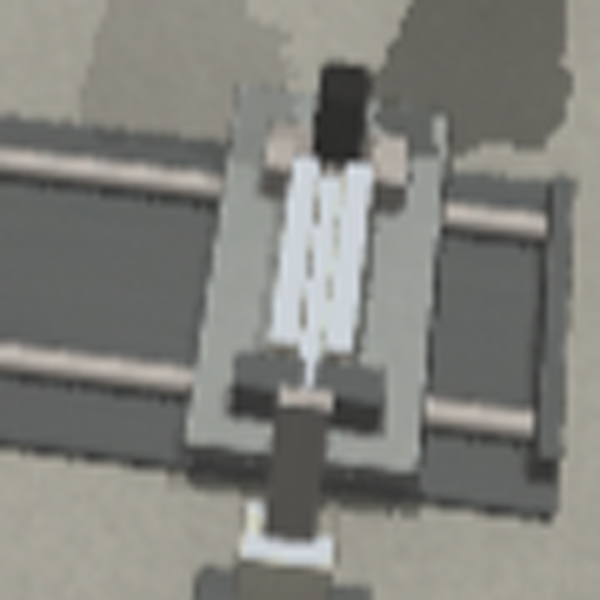

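```bash
python3 -c "
from rig import job_done
print(job_done())"
```

```text
the job is handed in; nothing more can be done
None
```

The job is handed in at about 27.6 s of the 64 s; the hand-in returned no verdict. In the last picture the long bar sits groove up and snug between the jaws, the sled's white line is within about 1 mm of the scriber's line, and the gripper is clear of everything.

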